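# Hang the cordless driver on its spring balancer arm

### The arm

A 7-joint arm with a two-finger parallel gripper is mounted at the origin on a cart in front of the work surface, level with it; the furniture and walls round the work are solid. World frame = base frame: x ahead of the robot, y to its left, z up, the work surface at z = 0. Lengths are in m, angles in rad, forces in N, time in s.
With the tool pointing down it reaches from about 0.35 to 0.9 m from the base axis. Payload 8.1 kg.
Tool frame: the origin (TCP) lies midway between the tips of the shut fingers; the grasp point (between the pads) lies 19 mm behind it; z points along the fingers, y is the line along which they close (so a half turn about z gives the same grasp; the last joint's range is limited). The gripper opens to 92 mm and grips with 3 to 60 N. Pads are 19 mm wide; open, the fingers measure 130 mm over their backs; the gripper's body (75 mm by 190 mm) begins 47 mm behind the grasp point.
Start: joints at [1.127, 0.434, 0.025, 1.573, -0.012, 1.134, -0.075], TCP at [0.209, -0.589, 0.227] pointing down, gripper open.
Joint ranges: [-2.62, 2.62], [-0.44, 2.09], [-1.27, 1.32], [0.08, 2.57], [-1.32, 4.46], [0.12, 2], [-2.74, 2.74]. Speed limits (rad/s): [2.22, 2.22, 3.01, 3.01, 3.14, 3.14, 3.14].

### API

Orientations are given as a rotation vector (axis times angle).
In Python, from cell import arm gives the robot as it stands.
- The arm moves only by the tool arm_command, never from a script. Its arguments are lists of equal length, an entry for each row: "dp": the shift along the tool's x, y, z in units of 25 mm (1.0 is 25 mm), a list of three; "angular": the turn, a rotation vector about the tool's x, y, z in units of 0.15 rad (1.0 is 0.15 rad), a list of three; "claw": the opening, from 0 (shut) to 1 (fully open). In form: {"dp": [[x, y, z], ...], "angular": [[rx, ry, rz], ...], "claw": [claw, ...]}. A call has 1 to 10 rows; each row shifts and turns the commanded pose from where the row before left it, along the tool's axes as they then stand; what a row does not reach is not made up. A row lasts 1/10 s, in which the tool goes at most 50 mm and 8.59 degrees, less where a joint would pass 70% of its speed; a pose out of reach is approached as far as the arm can. A call with a number of a shift or a turn outside -1 to 1 is refused whole. A call with a gripper value outside its range is refused whole. The fingers move at their own pace and stop on an object; "force" is the grip in N (left out, the last holds). Time passes only in rows, so rows that do not move let the fingers close. It gives the time, the measured TCP pose, the force, the opening and the grip force at its end, in the units of the state.
- arm.observe(): the state, without advancing time (a new reading comes with each control period).
- arm.get_image(name): name is "scene" or "top" or "wrist"; returns a dict with "frame" (480x640x3 uint8, red, green, blue), "z_map" (480x640 float32, m along the optical axis (not along the pixel's ray), 0 where there is no reading), "K" (3x3 intrinsics, pixels), "R" (3x3) and "t" (3): a world point X has camera coordinates R X + t. Camera axes: x right, y down, z forward; pixel columns grow to the right and rows downward; lengths in m; the calibration is good to about 2 mm. The wrist camera is an equidistant fisheye: a pixel r from the principal point sees the ray r / f radians off the axis. A picture is of the moment at which its call begins.
- arm.sign_off(): hands the job in; it is judged then, once.
The state is a dict: "clock": time; "joints": joint angles; "dq": joint speeds; "joint_efforts": joint torques, N m; "position": TCP position; "ee_rot": TCP orientation; "force": force on the tool from outside, world axes, zero at the start; "ft_torque": the same for the moment, N m; "width": opening from 0.0 (shut) to 1.0 (fully open); "gripper_force": force on a finger pad.
Only numpy, scipy, OpenCV 4.12 (cv2) and the standard library are available. Lean on these libraries where they do the work, as an engineer would, in place of code of your own. Each camera call takes 0.05 s, during which the arm holds its last target. There are 200 camera calls.

### The job

Lift the orange and black cordless driver out of its bench stand and hang it upright on the blue spring balancer arm, with the two pins of its collar fully home in the two open slots of the steel fork. The arm sinks under the weight, which is not known beforehand: go down slowly with it, a few centimetres a second, following the arc it swings on, and let go only when the arm alone carries the driver and has settled, so that it neither drops nor springs up at the release. Never press or wedge the driver hard against the fork, and leave the things lying round about where they are.

Things in the scene. Friction and masses are not known exactly. Their poses are not given: they have to be found in the camera images.
- driver_handle (a point): Middle of the black 38 mm round handle atop the in-line cordless driver: grip here from above, any yaw. Handle runs 33 mm below to 18 mm above this point, rounded end to 26 mm above. Axes as driver_pins. The driver stands upright in its stand, 174 mm long; this point is 148 mm over the bit tip. Below 86 mm under it the nose (28 mm) sits loosely in the stand's tube: lift 70 mm to clear.
- driver_pins (a point): Centre of the driver's aluminium collar (45 mm across), 43 mm below driver_handle. Axis y: along its two steel pins, 8 mm thick, one each side, with 14 mm heads 40 to 43 mm from the centre. Axis z: up along the driver. Either pin may go in either slot. The driver weighs 0.35 to 0.9 kg (battery fitted unknown); centre of mass below the pins.
- stand: The driver's fixed bench stand: black round foot 100 mm across with an aluminium tube 45 mm across (inside 35 mm). Origin: centre of the underside; the tube's top is 80 mm above it.
- fork_seat (a point): Where the collar's centre (driver_pins) lies with both pins fully home: midway between the two slot bottoms of the steel fork at the arm's end. -x: level, outward from the post; y: along the seated pins; z always up (by a linkage). Prongs: 8 mm plates, 60 mm apart inside, 76 outside. Slots open upward, 11 mm wide, flared mouths end 22 mm above here; the link 47 mm behind ends 26 mm above.
- fork: The steel fork; origin on the pivot axis of the lower bar at its rear end (58 mm behind, 26 mm below fork_seat). The collar goes between the prongs, the pin heads outside. Two parallel blue bars, 240 mm between pivots, 0.38 rad above level at rest, carry it on an arc in the arm's upright plane: with a = 0.38 - joint sink, height 240 sin(a) mm, outward reach 240 cos(a) mm, so it goes 17 mm outward in sinking to level.
- sink (a joint): How far the arm has sunk, rad: 0 = raised stop (unloaded), 0.56 = lower stop. A spring holds it up: it begins to sink at about 1 N on the fork and takes about 65 N more per metre, so it sinks some 35 to 125 mm under the driver, depending on its weight. Lightly damped: let go out of balance, it drops or springs up. It also swivels, with light friction (0.06 N m), about its post, which is 311 mm behind fork_seat.
- spark_plug: Spark plug, 70 mm long, lying loose on the bench; leave it alone.
- grease_tin: Small red and white tin, 49 mm across, 54 mm tall, standing loose; leave it alone.
- bearing: Ball bearing, 62 mm across, 16 mm thick, lying loose; leave it alone.
Not all that is in view belongs to the job. What is shaped like the part that bears driver_handle but pink is not meant. Of the things shaped like the stand, the black one is meant.

How it is judged:
On the way, in this order (a step that is already met when the one before it is completed fails the run):
1. the driver is lifted out of its stand (z of driver_pins in the frame of stand above 0.18 m and contact force between the fingers and driver above 1 N), for 0.1 s.
2. both pins stand in the slots and the arm has begun to sink under the driver, which the gripper still holds (distance between driver_pins and fork_seat below 0.007 m and value of joint sink above 0.06 rad and contact force between the fingers and driver above 1 N), for 0.3 s.
At the end, for the whole second after the job is handed in: The driver hangs upright (within 0.2 rad) in the fork: the centre of its collar within 7 mm of the seat point and its pins within 0.12 rad of the fork's axis; the arm has sunk by more than 0.06 rad, is clear of its lower stop and at rest (under 0.05 rad/s), the driver is at rest and released (distance between driver_pins and fork_seat below 0.007 m and angle between the y axis of driver_pins and the y axis of fork_seat, either way round below 0.12 rad and angle between driver_pins's own z axis and vertical below 0.2 rad and value of joint sink between 0.06 and 0.55 rad and velocity of joint sink between -0.05 and 0.05 rad/s and linear speed of driver below 0.03 m/s and contact force between the fingers and driver below 0.1 N); the robot touches nothing.
It fails at once if the arm drops or springs up: it turns faster than 0.36 rad/s (about 85 mm/s at the fork) (velocity of joint sink above 0.36 rad/s or velocity of joint sink below -0.36 rad/s).
It fails at once if the driver is pressed or wedged against the fork with more than 16 N (it weighs at most 9 N) (contact force between driver and fork above 16 N).
It fails at once if the gripper or the robot pushes the fork itself with more than 10 N (contact force between any of the arm, the fingers and fork above 10 N).
It fails at once if a thing lying round about is moved by more than 20 mm (distance of any of spark_plug, grease_tin, bearing from where it was at the start of the episode above 0.02 m).
It also fails if it takes over 67 s, if anything falls off the work surface, if the arm or the gripper's body presses on something with over 40 N, if the wrist force passes 120 N, or if a joint passes its speed limit or range.

## Working session

There is one attempt and no reset: what is moved stays moved. The work goes in short steps, Python scripts to look and compute and a tool call to move; the robot and the scene stay as the last step left them, time stands still between calls to the robot, and variables do not carry over. Pictures are saved under pics/ and viewed, at most 10 in all, crops included, and the job is handed in when it is done.

Besides the shell and the picture viewer there is one more tool, called after "Call:" as name(argument=value, ...), one argument or row to a line, values as JSON. arm_command: Moves the arm, as the interface text tells. Its arguments: {"type":"object","properties":{"dp":{"type":"array","items":{"type":"array","items":{"type":"number"}}},"angular":{"type":"array","items":{"type":"array","items":{"type":"number"}}},"claw":{"type":"array","items":{"type":"number"}},"force":{"type":"number"}},"required":["dp","angular","claw"]}

```bash
ls && mkdir -p pics && python3 - <<'E'
from cell import arm
import cv2,numpy as np
for n in ["scene","top"]:
    d=arm.get_image(n); np.savez(f"{n}0.npz",**d)
    cv2.imwrite(f"pics/{n}0.png",d["frame"][:,:,::-1]); print(n,d["K"].tolist(),d["R"].round(3).tolist(),d["t"].round(3).tolist())
print(arm.observe())
E
```

```text
pics
scene [[550.590681898452, 0.0, 320.94536379578597], [0.0, 550.590681898452, 236.9456379163344], [0.0, 0.0, 1.0]] [[0.875, -0.483, -0.02], [-0.353, -0.611, -0.709], [0.33, 0.627, -0.705]] [-0.361, 0.483, 0.625]
top [[467.7718400588313, 0.0, 322.6561835996325], [0.0, 467.7718400588313, 241.7108519967802], [0.0, 0.0, 1.0]] [[0.011, -1.0, -0.012], [-0.999, -0.01, -0.039], [0.039, 0.013, -0.999]] [0.253, 0.565, 1.007]
{'clock': 0.1, 'joints': array([ 1.12739378,  0.43518822,  0.02497624,  1.57400927, -0.01161989,
        1.13403325, -0.07505561]), 'dq': array([-2.86650946e-04, -1.56496149e-04,  5.65785970e-04, -5.02425906e-04,
        1.24359346e-03,  2.24247356e-04, -4.33272519e-05]), 'joint_efforts': array([ 3.88518107e-03, -6.69127679e+01,  9.88533497e-01, -3.15145075e+01,
       -6.04609516e-02,  3.74637265e-02,  1.90486679e-05]), 'position': array([ 0.20869651, -0.58862172,  0.22600058]), 'ee_rot': array([-3.09467634e+00, -5.32443640e-01,  5.80073389e-04]), 'force': array([-0.00533578,  0.9994934 ,  0.12718449]), 'ft_torque': array([-0.0407821 , -0.00140312, -0.03167331]), 'gripper_force': 0.0, 'width': 1.0005494440335747}
```

View pics/scene0.png

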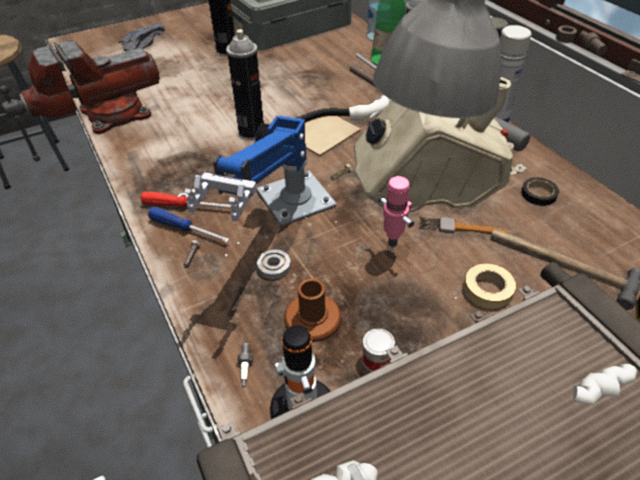

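View pics/top0.png

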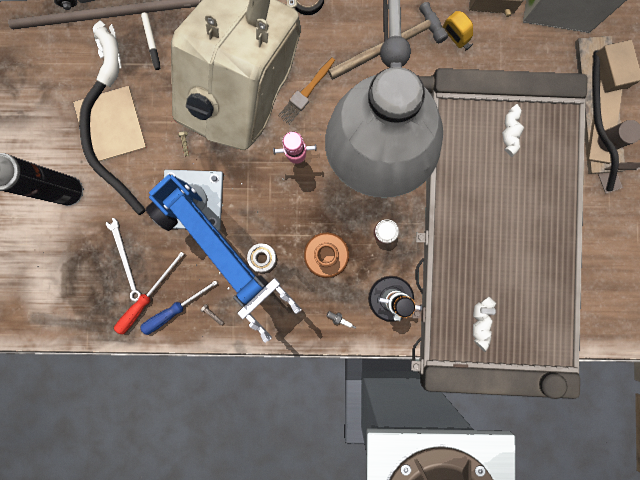

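The scene picture shows two driver-shaped things: the pink one at (397,205), and the orange and black one at (298,360), which is the one meant by its colours. There are two stand-shaped things: the brown one at (312,310), and the black one at (300,400), under the driver. The fork is at (222,195) in scene and (270,310) in top. In the top view the driver's handle is at (403,303), right next to the radiator at x>420.

```bash
cat > h.py <<'E'
import numpy as np,cv2
def load(n): return dict(np.load(n))
def cloud(d):
    v,u=np.mgrid[:480,:640]; z=d["z_map"]; K=d["K"]
    c=np.stack([(u-K[0,2])/K[0,0]*z,(v-K[1,2])/K[1,1]*z,z],-1)
    P=(c-d["t"])@d["R"]; P[z<=0]=np.nan; return P
E
python3 - <<'E'
from h import *
np.set_printoptions(precision=3,suppress=True)
T=load("top0.npz");S=load("scene0.npz");PT=cloud(T);PS=cloud(S)
for n,P,pts in [("top",PT,[(403,303),(408,300),(398,303),(387,317),(420,300),(376,295),(386,231),(430,200),(500,300),(434,370),(421,238),(385,130),(395,90),(398,50),(265,300),(250,290),(290,297),(297,312),(258,325),(268,340),(190,200),(262,257),(335,319)]),("scene",PS,[(298,335),(298,345),(298,385),(200,190),(238,205),(297,130),(235,165),(300,365)])]:
    print(n); [print(p,P[p[1],p[0]]) for p in pts]
a=cv2.resize(S["frame"][310:440,230:400],None,fx=3.4,fy=3.4,interpolation=2)
b=cv2.resize(S["frame"][150:230,170:270],(578,442),interpolation=2)
c=cv2.resize(T["frame"][260:350,225:325],None,fx=3,fy=3); e=cv2.resize(T["frame"][260:350,345:445],None,fx=3,fy=3)
bot=np.hstack([c,e])
print(a.shape,b.shape)
a=cv2.resize(a,(400,306));b=cv2.resize(b,(400,306))
cv2.imwrite("pics/crop.png",np.vstack([np.hstack([a,b]),np.pad(bot,((0,0),(0,200),(0,0)))])[:,:,::-1])
E
```

```text
top
(403, 303) [0.448 0.112 0.192]
(408, 300) [0.453 0.103 0.189]
(398, 303) [0.447 0.121 0.192]
(387, 317) [0.401 0.118 0.014]
(420, 300) [ 0.437  0.044 -0.001]
(376, 295) [0.448 0.142 0.01 ]
(386, 231) [0.584 0.126 0.055]
(430, 200) [0.642 0.048 0.117]
(500, 300) [ 0.449 -0.087  0.117]
(434, 370) [0.315 0.042 0.125]
(421, 238) [0.567 0.066 0.118]
(385, 130) [0.66  0.188 0.542]
(395, 90) [0.691 0.182 0.575]
(398, 50) [0.735 0.178 0.567]
(265, 300) [0.433 0.384 0.002]
(250, 290) [0.474 0.37  0.286]
(290, 297) [0.46  0.309 0.249]
(297, 312) [ 0.408  0.314 -0.001]
(258, 325) [0.415 0.36  0.262]
(268, 340) [0.39  0.344 0.254]
(190, 200) [nan nan nan]
(262, 257) [0.528 0.392 0.003]
(335, 319) [0.396 0.231 0.021]
scene
(298, 335) [0.442 0.107 0.192]
(298, 345) [0.435 0.094 0.191]
(298, 385) [0.43  0.094 0.099]
(200, 190) [0.415 0.363 0.259]
(238, 205) [0.45  0.301 0.262]
(297, 130) [0.645 0.504 0.203]
(235, 165) [0.474 0.363 0.282]
(300, 365) [0.435 0.092 0.148]
(442, 578, 3) (442, 578, 3)
```

View pics/crop.png

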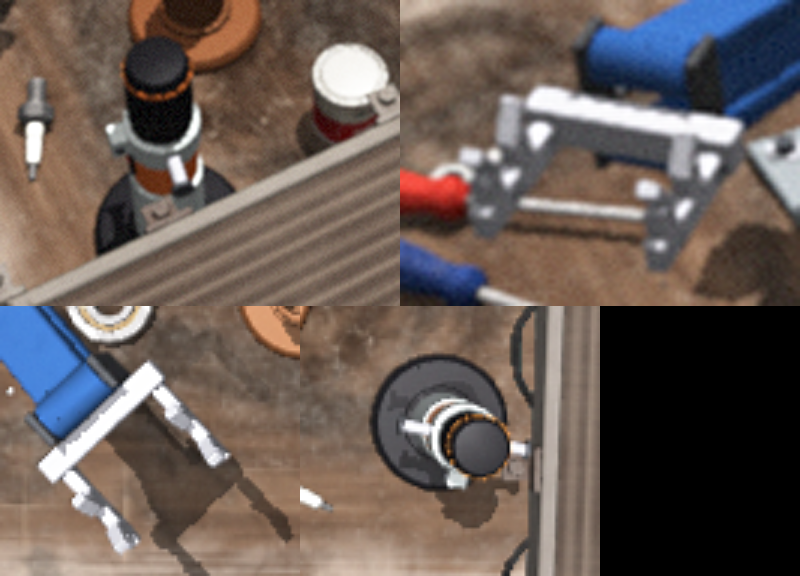

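The crop confirms the driver: black handle with an orange ring, in the black foot. Its pins run roughly left to right in the top view (from about (378,300) to (421,307)). The fork's prongs and slots are clear.

```bash
python3 - <<'E'
from h import *
np.set_printoptions(precision=4,suppress=True)
T=load("top0.npz");S=load("scene0.npz");PT=cloud(T);PS=cloud(S)
for n,d,P in [("top",T,PT),("sc",S,PS)]:
    x,y,z=P[...,0],P[...,1],P[...,2]
    near=(np.hypot(x-.44,y-.105)<.07)
    cap=near&(z>.175)&(z<.21); print(n,"cap",cap.sum(),np.nanmedian(P[cap],0),np.nanmax(z[cap]),x[cap].min(),x[cap].max(),y[cap].min(),y[cap].max())
    pin=near&(z>.11)&(z<.14)&(y>.06)
    q=P[pin]; r=q-np.array([.438,.107,0]); 
    far=np.hypot(r[:,0],r[:,1])>.028
    print(" pinpts"); print(q[far][::3])
    fk=(np.hypot(x-.43,y-.34)<.11)&(z>.2)&(d["frame"].min(-1)>110)
    q=P[fk]; print(" fork",len(q)); print(np.percentile(q[:,2],[1,10,50,90,99]))
    g=d["frame"].astype(int); blue=(g[...,2]>g[...,0]+60)&(z>.1)
    q=P[blue][:,:2]; m=q.mean(0); v=np.linalg.svd(q-m,full_matrices=0)[2][0]; print(" blue",m,v,np.arctan2(v[1],v[0]))
    foot=(z>.003)&(z<.02)&(np.hypot(x-.44,y-.11)<.075); print(" foot",foot.sum(),np.nanmin(P[foot],0),np.nanmax(P[foot],0))
E
```

```text
top cap 369 [0.4421 0.1105 0.191 ] 0.19526499584479412 0.42181683664145814 0.45960770169780485 0.09109709453051797 0.12783647054822392
 pinpts
[[0.4546 0.1499 0.1268]
 [0.4527 0.148  0.1275]
 [0.4511 0.1484 0.131 ]
 [0.4503 0.1415 0.1209]
 [0.4485 0.1514 0.1235]
 [0.449  0.1462 0.1286]
 [0.449  0.1403 0.1274]
 [0.4492 0.1348 0.1297]
 [0.4468 0.1478 0.1254]
 [0.4468 0.1419 0.1245]
 [0.4472 0.1366 0.1284]
 [0.4449 0.1498 0.1261]
 [0.445  0.144  0.1263]
 [0.4449 0.1381 0.1248]
 [0.4432 0.1519 0.1288]
 [0.4431 0.1362 0.1257]
 [0.4381 0.0767 0.1256]
 [0.4384 0.0695 0.1279]
 [0.4362 0.0768 0.1261]
 [0.4366 0.0718 0.13  ]
 [0.4345 0.0792 0.1289]
 [0.4344 0.0731 0.127 ]
 [0.4346 0.0675 0.1278]
 [0.4324 0.0768 0.126 ]
 [0.4326 0.0713 0.1273]
 [0.4313 0.0609 0.1139]
 [0.4309 0.0698 0.1295]
 [0.4284 0.0706 0.1242]
 [0.4274 0.0609 0.114 ]
 [0.4256 0.061  0.1145]
 [0.4211 0.0698 0.1101]
 [0.4192 0.0621 0.1101]
 [0.4173 0.07   0.1108]
 [0.4155 0.0624 0.1117]
 [0.4137 0.0626 0.1127]
 [0.4117 0.0625 0.1123]
 [0.4115 0.1177 0.1311]
 [0.4102 0.0612 0.1155]
 [0.4081 0.0629 0.1146]
 [0.4065 0.0613 0.116
[... 1189 characters left out ...]
 0.1198]
 [0.4262 0.0697 0.1211]
 [0.4299 0.0683 0.1199]
 [0.4342 0.0684 0.116 ]
 [0.4297 0.0683 0.1175]
 [0.4285 0.0634 0.1132]
 [0.4317 0.0609 0.1143]
 [0.4276 0.0617 0.1141]
 [0.4222 0.0626 0.115 ]
 [0.4261 0.0616 0.1129]
 [0.4206 0.0625 0.1139]
 [0.4245 0.0617 0.1116]
 [0.4187 0.0616 0.1145]
 [0.4224 0.0603 0.1131]
 [0.4154 0.0608 0.1161]
 [0.4194 0.0602 0.1133]
 [0.4127 0.0614 0.1148]
 [0.4065 0.0636 0.1145]
 [0.4101 0.0621 0.1136]
 [0.4047 0.063  0.1144]
 [0.4095 0.061  0.1132]
 [0.4063 0.0602 0.1149]
 [0.4061 0.0602 0.1123]]
 fork 783
[0.25   0.2547 0.2626 0.2775 0.2811]
 blue [0.5648 0.4596] [-0.7123 -0.7019] -2.3635597565655684
 foot 593 [0.3832 0.1079 0.0032] [0.5026 0.1787 0.0199]
```

Call:
arm_command(
  dp=[
    [0,0,-0.4],
    [0,0,-0.4],
    [0,0,-0.4],
    [0,0,-0.4],
    [0,0,-0.4],
    [0,0,-0.4],
    [0,0,-0.4],
    [0,0,-0.4],
    [0,0,-0.4],
    [0,0,-0.4],
  ],
  angular=[
    [0,0,-1],
    [0,0,-1],
    [0,0,-1],
    [0,0,-1],
    [0,0,-1],
    [0,0,-1],
    [0,0,-1],
    [0,0,-1],
    [0,0,-1],
    [0,0,-1],
  ],
  claw=[1,1,1,1,1,1,1,1,1,1],
)

```text
clock: 1.1
position: [0.2087, -0.5888, 0.3267]
ee_rot: [-1.894, -2.505, -0.001]
force: [0.7, -0.1, -0.0]
width: 1.001
gripper_force: 0.0
```

```bash
cat >> h.py <<'E'
from scipy.spatial.transform import Rotation as Ro
def go(target,yang=None):
    "print units of shift (tool axes) and turn to reach target TCP / tool-y world angle"
    from cell import arm
    s=arm.observe(); R=Ro.from_rotvec(s["ee_rot"]).as_matrix()
    d=R.T@(np.array(target)-s["position"])/.025
    ya=np.arctan2(R[1,1],R[0,1])
    print("t",round(s["clock"],2),"pos",s["position"].round(4),"units",d.round(2),"yang",ya.round(3),"tilt",R[:,2].round(3),"F",s["force"].round(2),"w",round(s["width"],3),"gf",round(s["gripper_force"],1),"j",s["joints"].round(2))
    if yang is not None:
        e=(yang-ya+np.pi)%(2*np.pi)-np.pi
        print("turn units about tool z",round(-e/.15,2),"half-turn alt",round(-((e+2*np.pi)%(2*np.pi)-np.pi)/.15,2))
E
python3 - <<'E'
from h import *
go((.44,.109,.327),1.359)
T=load("top0.npz");S=load("scene0.npz")
a=-2.366;u=np.array([np.cos(a),np.sin(a)]);v=np.array([-u[1],u[0]])
for n,d in [("top",T),("sc",S)]:
    P=cloud(d);x,y,z=P[...,0],P[...,1],P[...,2]
    m=(np.hypot(x-.43,y-.34)<.11)&(z>.2)&(d["frame"].min(-1)>90)
    q=P[m]; U=q[:,:2]@u; V=q[:,:2]@v
    print(n,"V",np.percentile(V,[1,99]),"U",np.percentile(U,[1,99]))
    for lo in np.arange(-.60,-.46,.01):
        for side in (0,1):
            k=(U>=lo)&(U<lo+.01)&((V>np.median(V))==side)
            if k.sum()>3: print(round(lo,3),side,k.sum(),"z",np.percentile(q[k,2],[50,95]).round(3),"V",np.percentile(V[k],[5,50,95]).round(4))
E
```

```text
t 1.1 pos [ 0.2087 -0.5888  0.3267] units [2.434e+01 1.651e+01 1.000e-02] yang 0.276 tilt [-0.     0.001 -1.   ] F [ 0.65 -0.09 -0.04] w 1.001 gf 0.0 j [ 1.34  0.4  -0.29  1.4   0.11  1.37  1.32]
turn units about tool z -7.22 half-turn alt 13.72
top V [0.02383828 0.10449364] U [-0.60714825 -0.52047234]
-0.6 0 18 z [0.286 0.287] V [0.0391 0.041  0.0428]
-0.6 1 12 z [0.287 0.288] V [0.0852 0.0864 0.0878]
-0.59 0 99 z [0.263 0.265] V [0.0242 0.0407 0.0579]
-0.59 1 126 z [0.263 0.266] V [0.0624 0.0849 0.1044]
-0.58 0 108 z [0.262 0.265] V [0.0243 0.0392 0.0585]
-0.58 1 129 z [0.263 0.266] V [0.0631 0.0859 0.1033]
-0.57 0 35 z [0.256 0.258] V [0.0259 0.0304 0.0338]
-0.57 1 33 z [0.256 0.258] V [0.0948 0.0985 0.1017]
-0.56 0 51 z [0.276 0.282] V [0.0268 0.0319 0.0337]
-0.56 1 39 z [0.278 0.283] V [0.0944 0.099  0.1017]
-0.55 0 41 z [0.257 0.272] V [0.0267 0.0314 0.0338]
-0.55 1 35 z [0.257 0.274] V [0.0946 0.0985 0.1014]
-0.54 0 38 z [0.266 0.275] V [0.0266 0.0308 0.0336]
-0.54 1 36 z [0.265 0.275] V [0.0945 0.0983 0.1014]
-0.53 0 47 z [0.277 0.281] V [0.0264 0.0315 0.0336]
-0.53 1 33 z [0
[... 428 characters left out ...]
V [0.0234 0.0381 0.059 ]
-0.58 1 132 z [0.262 0.264] V [0.0627 0.0835 0.1031]
-0.57 0 27 z [0.255 0.257] V [0.0271 0.0314 0.0324]
-0.57 1 26 z [0.255 0.257] V [0.0954 0.0993 0.1003]
-0.56 0 78 z [0.274 0.28 ] V [0.0251 0.0308 0.0325]
-0.56 1 76 z [0.273 0.28 ] V [0.0924 0.0985 0.1004]
-0.55 0 62 z [0.261 0.272] V [0.0252 0.0293 0.0322]
-0.55 1 54 z [0.266 0.273] V [0.0934 0.099  0.1004]
-0.54 0 16 z [0.259 0.27 ] V [0.0304 0.032  0.033 ]
-0.54 1 17 z [0.256 0.27 ] V [0.0985 0.0998 0.1005]
-0.53 0 70 z [0.268 0.281] V [0.0254 0.0292 0.032 ]
-0.53 1 68 z [0.272 0.281] V [0.0927 0.098  0.0999]
-0.52 0 7 z [0.255 0.256] V [0.0273 0.0287 0.0313]
-0.52 1 11 z [0.253 0.256] V [0.0932 0.0963 0.0994]
```

Call:
arm_command(
  dp=[
    [0.9,0.6,0],
    [0.9,0.6,0],
    [0.9,0.6,0],
    [0.9,0.6,0],
    [0.9,0.6,0],
    [0.9,0.6,0],
    [0.9,0.6,0],
    [0.9,0.6,0],
    [0.9,0.6,0],
    [0.9,0.6,0],
  ],
  angular=[
    [0,0,0],
    [0,0,0],
    [0,0,0],
    [0,0,0],
    [0,0,0],
    [0,0,0],
    [0,0,0],
    [0,0,0],
    [0,0,0],
    [0,0,0],
  ],
  claw=[1,1,1,1,1,1,1,1,1,1],
)

```text
clock: 2.1
position: [0.2935, -0.331, 0.3265]
ee_rot: [-1.902, -2.5, 0.0]
force: [2.2, -0.9, 0.0]
width: 0.998
gripper_force: 0.0
```

Call:
arm_command(
  dp=[
    [0.9,0.6,0],
    [0.9,0.6,0],
    [0.9,0.6,0],
    [0.9,0.6,0],
    [0.9,0.6,0],
    [0.9,0.6,0],
    [0.9,0.6,0],
    [0.9,0.6,0],
    [0.9,0.6,0],
    [0.9,0.6,0],
  ],
  angular=[
    [0,0,0],
    [0,0,0],
    [0,0,0],
    [0,0,0],
    [0,0,0],
    [0,0,0],
    [0,0,0],
    [0,0,0],
    [0,0,0],
    [0,0,0],
  ],
  claw=[1,1,1,1,1,1,1,1,1,1],
)

```text
clock: 3.1
position: [0.378, -0.0743, 0.3266]
ee_rot: [-1.903, -2.5, 0.001]
force: [-0.1, 0.1, 0.2]
width: 0.999
gripper_force: 0.0
```

```bash
python3 - <<'E'
from h import *
go((.44,.109,.30),1.359)
T=load("top0.npz");S=load("scene0.npz")
a=-2.366;u=np.array([np.cos(a),np.sin(a)]);v=np.array([-u[1],u[0]])
for n,d in [("top",T),("sc",S)]:
    P=cloud(d);x,y,z=P[...,0],P[...,1],P[...,2]
    m=(np.hypot(x-.43,y-.34)<.11)&(z>.268)&(d["frame"].min(-1)>60)
    q=P[m]; U=q[:,:2]@u; V=q[:,:2]@v
    for s in (0,1):
        k=((V>.064)==s)&(U>-.575); print(n,s,np.histogram(U[k],np.arange(-.57,-.515,.003)))
E
```

```text
t 3.1 pos [ 0.378  -0.0743  0.3266] units [6.4  4.35 1.06] yang 0.27 tilt [-0. -0. -1.] F [-0.13  0.15  0.22] w 0.999 gf 0.0 j [ 0.82  0.   -0.74  1.88  0.    1.26  0.35]
turn units about tool z -7.26 half-turn alt 13.68
top 0 (array([ 0,  0,  0,  7, 14,  8, 12,  8,  0,  0,  0,  3, 11, 11, 11, 12,  4,
        0]), array([-0.57 , -0.567, -0.564, -0.561, -0.558, -0.555, -0.552, -0.549,
       -0.546, -0.543, -0.54 , -0.537, -0.534, -0.531, -0.528, -0.525,
       -0.522, -0.519, -0.516]))
top 1 (array([ 0,  0,  0,  6, 12, 12,  6,  9,  0,  0,  0,  1,  9, 11,  8, 12,  3,
        0]), array([-0.57 , -0.567, -0.564, -0.561, -0.558, -0.555, -0.552, -0.549,
       -0.546, -0.543, -0.54 , -0.537, -0.534, -0.531, -0.528, -0.525,
       -0.522, -0.519, -0.516]))
sc 0 (array([ 0,  0,  0,  3, 16, 26, 13,  9,  1,  0,  0,  1,  3,  5, 15, 24,  1,
        0]), array([-0.57 , -0.567, -0.564, -0.561, -0.558, -0.555, -0.552, -0.549,
       -0.546, -0.543, -0.54 , -0.537, -0.534, -0.531, -0.528, -0.525,
       -0.522, -0.519, -0.516]))
sc 1 (array([ 0,  0,  0,  1, 17, 21, 20, 10,  1,  0,  0,  0,  2,  4, 10, 18,  9,
        0]), array([-0.57 , -0.567, -0.564, -0.561, -0.558, -0.555, -0.552, -0.549,
       -0.546, -0.543, -0.54 , -0.537, -0.534, -0.531, -0.528, -0.525,
       -0.522, -0.519, -0.516]))
```

Call:
arm_command(
  dp=[
    [0.8,0.54,0.2],
    [0.8,0.54,0.2],
    [0.8,0.54,0.2],
    [0.8,0.54,0.2],
    [0.8,0.54,0.2],
    [0.8,0.54,0.2],
    [0.8,0.54,0.2],
    [0.8,0.54,0.2],
  ],
  angular=[
    [0,0,0],
    [0,0,0],
    [0,0,0],
    [0,0,0],
    [0,0,0],
    [0,0,0],
    [0,0,0],
    [0,0,0],
  ],
  claw=[1,1,1,1,1,1,1,1],
)

```text
clock: 3.9
position: [0.4395, 0.1084, 0.2862]
ee_rot: [-1.903, -2.5, 0.001]
force: [0.4, -0.7, 0.2]
width: 1.0
gripper_force: 0.0
```

Call:
arm_command(
  dp=[
    [0,0,0.1],
    [0,0,0.1],
    [0,0,0.1],
    [0,0,0.1],
    [0,0,0.1],
    [0,0,0.1],
    [0,0,0.1],
    [0,0,0.1],
    [0,0,0],
  ],
  angular=[
    [0,0,-0.9],
    [0,0,-0.9],
    [0,0,-0.9],
    [0,0,-0.9],
    [0,0,-0.9],
    [0,0,-0.9],
    [0,0,-0.9],
    [0,0,-0.96],
    [0,0,0],
  ],
  claw=[1,1,1,1,1,1,1,1,1],
)

```text
clock: 4.8
position: [0.4391, 0.1073, 0.2661]
ee_rot: [-0.329, -3.123, 0.0]
force: [-0.4, -0.3, 0.3]
width: 1.001
gripper_force: 0.0
```

```bash
python3 - <<'E'
from h import *
from cell import arm
go((.44,.109,.152),1.359)
d=arm.get_image("wrist"); np.savez("w1.npz",**d); print(d["K"],d["R"].round(3),d["t"])
cv2.imwrite("pics/w1.png",d["frame"][:,:,::-1])
E
```

```text
t 4.8 pos [0.4391 0.1073 0.2661] units [-0.03  0.08  4.57] yang 1.361 tilt [-0.001  0.    -1.   ] F [-0.37 -0.34  0.27] w 1.001 gf 0.0 j [ 0.59  0.31 -1.15  1.85  0.3   1.18  0.69]
turn units about tool z 0.01 half-turn alt -20.93
[[371.64829954   0.         310.74490967]
 [  0.         371.64829954 235.12951756]
 [  0.           0.           1.        ]] [[ 0.208  0.978 -0.001]
 [ 0.941 -0.2    0.274]
 [ 0.268 -0.058 -0.962]] [-0.19530103 -0.43647132  0.31589192]
```

View pics/w1.png

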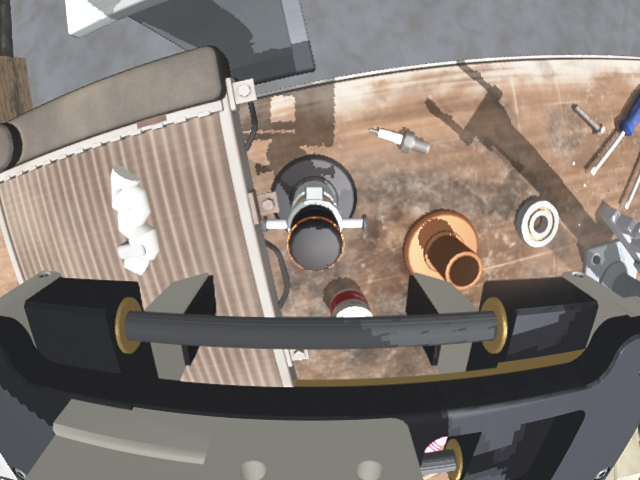

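The wrist view shows the black cap at (316,243), with the pins at (277,224) and (358,224) lying along the closing line.

```bash
cat >> h.py <<'E'
def fray(d,px,z):
    K=d["K"];q=np.array([(px[0]-K[0,2]),(px[1]-K[1,2])]);r=np.hypot(*q);th=r/K[0,0]
    c=np.array([*(np.sin(th)*q/max(r,1e-9)),np.cos(th)]);w=d["R"].T@c;o=-d["R"].T@d["t"]
    return o+w*(z-o[2])/w[2]
E
python3 - <<'E'
from h import *
d=load("w1.npz")
for p,z in [((316,240),.186),((277,224),.127),((358,224),.127)]: print(fray(d,p,z).round(4))
E
```

```text
[0.4368 0.1103 0.186 ]
[0.434  0.0788 0.127 ]
[0.448  0.1442 0.127 ]
```

Call:
arm_command(
  dp=[
    [0,0.1,0.3],
    [0,0,0.6],
    [0,0,0.6],
    [0,0,0.6],
    [0,0,0.6],
    [0,0,0.6],
    [0,0,0.6],
    [0,0,0.4],
    [0,0,0.2],
    [0,0,0],
  ],
  angular=[
    [0,0,0],
    [0,0,0],
    [0,0,0],
    [0,0,0],
    [0,0,0],
    [0,0,0],
    [0,0,0],
    [0,0,0],
    [0,0,0],
    [0,0,0],
  ],
  claw=[1,1,1,1,1,1,1,1,1,1],
)

```text
clock: 5.85
position: [0.4397, 0.1101, 0.1537]
ee_rot: [-0.332, -3.123, 0.0]
force: [0.3, -0.6, 0.2]
width: 0.999
gripper_force: 0.0
```

Call:
arm_command(
  dp=[
    [0,0,0],
    [0,0,0],
    [0,0,0],
    [0,0,0],
    [0,0,0],
    [0,0,0],
    [0,0,0],
    [0,0,0],
  ],
  angular=[
    [0,0,0],
    [0,0,0],
    [0,0,0],
    [0,0,0],
    [0,0,0],
    [0,0,0],
    [0,0,0],
    [0,0,0],
  ],
  claw=[0.3,0.3,0.3,0.3,0.3,0.3,0.3,0.3],
  force=30,
)

```text
clock: 6.65
position: [0.44, 0.1101, 0.1542]
ee_rot: [0.332, 3.124, 0.0]
force: [0.1, 0.8, 0.4]
width: 0.407
gripper_force: 30.0
```

```bash
python3 - <<'E'
from h import *
go((.44,.11,.153),1.359)
E
```

```text
t 6.65 pos [0.44   0.1101 0.1542] units [-0.   -0.01  0.05] yang 1.359 tilt [ 0.  0. -1.] F [0.08 0.82 0.41] w 0.407 gf 30.0 j [ 0.45  0.44 -1.05  2.01  0.47  0.96  0.52]
turn units about tool z -0.0 half-turn alt 20.94
```

Call:
arm_command(
  dp=[
    [0,0,-0.2],
    [0,0,-0.4],
    [0,0,-0.6],
    [0,0,-0.8],
    [0,0,-0.9],
    [0,0,-0.9],
    [0,0,-0.9],
    [0,0,-0.9],
    [0,0,-0.9],
    [0,0,-0.7],
  ],
  angular=[
    [0,0,0],
    [0,0,0],
    [0,0,0],
    [0,0,0],
    [0,0,0],
    [0,0,0],
    [0,0,0],
    [0,0,0],
    [0,0,0],
    [0,0,0],
  ],
  claw=[0.3,0.3,0.3,0.3,0.3,0.3,0.3,0.3,0.3,0.3],
)

```text
clock: 7.65
position: [0.4398, 0.1106, 0.3366]
ee_rot: [0.331, 3.123, 0.0]
force: [0.2, -0.5, -5.7]
width: 0.405
gripper_force: 30.0
```

Call:
arm_command(
  dp=[
    [0,0,0],
    [0,0,0],
    [0,0,0],
    [0,0,0],
    [0,0,0],
    [0,0,0],
    [0,0,0],
    [0,0,0],
    [0,0,0],
    [0,0,0],
  ],
  angular=[
    [0,0,-0.6],
    [0,0,-0.8],
    [0,0,-0.8],
    [0,0,-0.8],
    [0,0,-0.8],
    [0,0,-0.8],
    [0,0,-0.8],
    [0,0,-0.8],
    [0,0,-0.38],
    [0,0,0],
  ],
  claw=[0.3,0.3,0.3,0.3,0.3,0.3,0.3,0.3,0.3,0.3],
)

```text
clock: 8.65
position: [0.4397, 0.1103, 0.3351]
ee_rot: [-1.189, 2.907, -0.001]
force: [0.6, 0.3, -4.2]
width: 0.411
gripper_force: 30.0
```

```bash
python3 - <<'E'
from h import *
go((.377,.280,.334),2.346)
E
```

```text
t 8.65 pos [0.4397 0.1103 0.3351] units [-2.97  6.6   0.04] yang 2.347 tilt [ 0. -0. -1.] F [ 0.63  0.25 -4.24] w 0.411 gf 30.0 j [ 0.66  0.27 -1.24  1.73  0.26  1.33  1.72]
turn units about tool z 0.01 half-turn alt -20.94
```

Call:
arm_command(
  dp=[
    [-0.15,0.33,0],
    [-0.3,0.66,0],
    [-0.3,0.66,0],
    [-0.3,0.66,0],
    [-0.3,0.66,0],
    [-0.3,0.66,0],
    [-0.3,0.66,0],
    [-0.3,0.66,0],
    [-0.3,0.66,0],
    [-0.3,0.66,0],
  ],
  angular=[
    [0,0,0],
    [0,0,0],
    [0,0,0],
    [0,0,0],
    [0,0,0],
    [0,0,0],
    [0,0,0],
    [0,0,0],
    [0,0,0],
    [0,0,0],
  ],
  claw=[0.3,0.3,0.3,0.3,0.3,0.3,0.3,0.3,0.3,0.3],
)

```text
clock: 9.65
position: [0.3802, 0.2732, 0.3346]
ee_rot: [-1.186, 2.909, 0.0]
force: [0.3, 0.4, -5.4]
width: 0.406
gripper_force: 30.0
```

Call:
arm_command(
  dp=[
    [-0.1,0.33,0],
    [0,0,0],
    [0,0,0],
    [0,0,0],
  ],
  angular=[
    [0,0,0],
    [0,0,0],
    [0,0,0],
    [0,0,0],
  ],
  claw=[0.3,0.3,0.3,0.3],
)

```text
clock: 10.05
position: [0.3777, 0.2786, 0.3341]
ee_rot: [1.185, -2.909, 0.001]
force: [-0.0, -1.2, -4.0]
width: 0.408
gripper_force: 30.0
```

```bash
python3 - <<'E'
from h import *
from cell import arm
go((.431,.333,.334),2.346)
for n in ["wrist","top","scene"]:
    d=arm.get_image(n); np.savez(n+"2.npz",**d); 
    f=d["frame"]
    if n=="wrist": w=f
    if n=="top": t=cv2.resize(f[220:360,200:380],(400,311),interpolation=2)
    if n=="scene": s=cv2.resize(f[120:270,150:343],(400,311),interpolation=2)
cv2.imwrite("pics/w2.png",w[:,:,::-1]); cv2.imwrite("pics/ts2.png",np.hstack([t,s])[:,:,::-1])
E
```

```text
t 10.05 pos [0.3777 0.2786 0.3341] units [-3.05  0.07  0.  ] yang 2.344 tilt [ 0.    -0.001 -1.   ] F [-0.04 -1.24 -3.99] w 0.408 gf 30.0 j [ 0.22  0.3  -1.22  1.7   0.29  1.35  1.3 ]
turn units about tool z -0.01 half-turn alt 20.93
```

View pics/ts2.png

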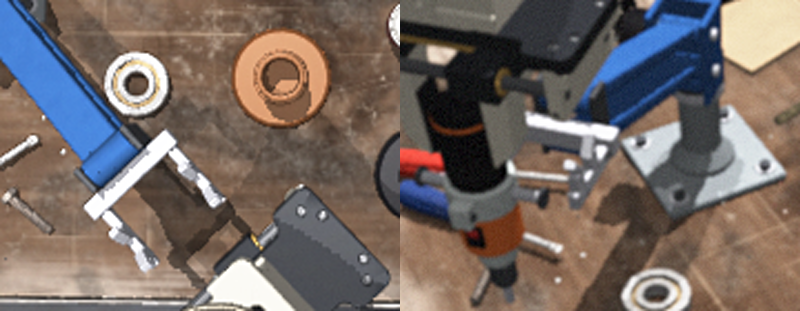

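View pics/w2.png

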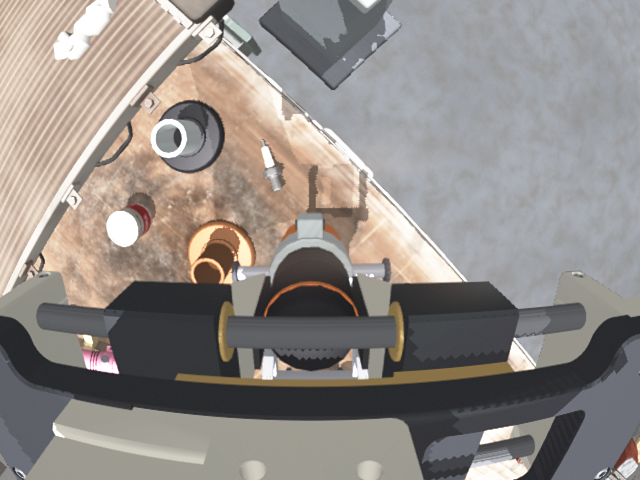

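Scene crop: the driver hangs upright and held, in front of the fork, with its near pin head at about (218,215) in scene pixels. In the wrist view the pins at (237,271) and (386,270) are symmetrical and square to the gripper. The fork hasn't moved in the top view.

```bash
python3 - <<'E'
from h import *
np.set_printoptions(precision=4,suppress=True)
a=-2.366;u=np.array([np.cos(a),np.sin(a)]);v=np.array([-u[1],u[0]])
S=load("scene2.npz");T=load("top2.npz");W=load("wrist2.npz")
P=cloud(S)
c=np.array([.3777,.2786]);print("tcp UV",c@u,c@v)
U=P[...,:2]@u;V=P[...,:2]@v;z=P[...,2]
m=(z>.28)&(z<.33)&(abs(U-c@u)<.02)&(V-c@v>.025)&(V-c@v<.05)
q=np.c_[U[m],V[m],z[m]];print(len(q),"U",np.percentile(q[:,0],[2,50,98]),"V",np.percentile(q[:,1],[2,50,98]),"z",np.percentile(q[:,2],[2,50,98]))
sl=q[(q[:,1]-c@v<.039)];print("shaft z max",np.percentile(sl[:,2],[50,98]),sl[:,0].mean())
for p in [(238,271),(385,270),(238,263),(385,262)]:
    X=fray(W,p,.303);print(p,X[:2]@u,X[:2]@v)
# fork top check
for n,d in (("T",T),("S",S)):
    P=cloud(d);x,y,z=P[...,0],P[...,1],P[...,2];m=(z>.267)&(z<.284)&(d["frame"].min(-1)>60)&(abs(x-.431)<.06)&(abs(y-.333)<.06)
    q=P[m];U=q[:,:2]@u;V=q[:,:2]@v;k=(U>-.575)&(V>.02)&(V<.11)
    for s in (0,1):
        kk=k&((V>.064)==s);print(n,s,kk.sum(),"U",np.percentile(U[kk],[2,98]),"V",np.percentile(V[kk],[2,50,98]),"zmax",np.percentile(q[kk,2],97))
E
```

```text
tcp UV -0.4647389738129355 0.06552050228210696
113 U [-0.4712 -0.4639 -0.4598] V [0.0909 0.1029 0.1081] z [0.2976 0.3046 0.3087]
shaft z max [0.3049 0.3071] -0.4640836765557895
(238, 271) -0.4641110148208044 0.10620791592830017
(385, 270) -0.46369834267233423 0.025228010194242728
(238, 263) -0.459403947579937 0.10588905759650177
(385, 262) -0.4589988032527288 0.025528217825619204
T 0 107 U [-0.5596 -0.5213] V [0.0259 0.0305 0.0338] zmax 0.28253701693335853
T 1 93 U [-0.5599 -0.5215] V [0.094  0.0979 0.1016] zmax 0.28277682377699204Traceback (most recent call last):
  File "<stdin>", line 18, in <module>
    return _quantile_unchecked(
        a, q, axis, out, overwrite_input, method, keepdims, weights)
    return _ureduce(a,
                    func=_quantile_ureduce_func,
    ...<5 lines>...
                    overwrite_input=overwrite_input,
                    method=method)
    r = func(a, **kwargs)
    result = _quantile(arr,
                       quantiles=q,
    ...<2 lines>...
                       out=out,
                       weights=wgt)
    slices_having_nans = np.isnan(arr[-1, ...])
                                  ~~~^^^^^^^^^
IndexError: index -1 is out of bounds for axis 0 with size 0
```

Call:
arm_command(
  dp=[
    [-0.3,0.06,0],
    [-0.4,0,0],
    [-0.4,0,0],
    [-0.4,0,0],
    [-0.4,0,0],
    [-0.4,0,0],
    [-0.4,0,0],
    [-0.35,0,0],
    [0,0,0],
    [0,0,0],
  ],
  angular=[
    [0,0,0],
    [0,0,0],
    [0,0,0],
    [0,0,0],
    [0,0,0],
    [0,0,0],
    [0,0,0],
    [0,0,0],
    [0,0,0],
    [0,0,0],
  ],
  claw=[0.3,0.3,0.3,0.3,0.3,0.3,0.3,0.3,0.3,0.3],
)

```text
clock: 11.2
position: [0.4304, 0.3342, 0.3341]
ee_rot: [1.188, -2.908, -0.0]
force: [-0.5, -0.2, -4.3]
width: 0.41
gripper_force: 30.0
```

```bash
python3 - <<'E'
from h import *
from cell import arm
np.set_printoptions(precision=4,suppress=True)
go((.431,.333,.2905),2.346)
W=arm.get_image("wrist");S=arm.get_image("scene");np.savez("w3.npz",**W);np.savez("s3.npz",**S)
s=cv2.resize(S["frame"][120:270,150:343],(400,311),interpolation=2)
w=cv2.resize(W["frame"][200:400,180:440],(400,308),interpolation=2)
cv2.imwrite("pics/ws3.png",np.hstack([s[:308],w])[:,:,::-1])
E
```

```text
t 11.2 pos [0.4304 0.3342 0.3341] units [ 0.01 -0.05  1.74] yang 2.346 tilt [-0.001 -0.    -1.   ] F [-0.46 -0.22 -4.31] w 0.41 gf 30.0 j [ 0.02  0.44 -1.13  1.54  0.4   1.42  1.21]
turn units about tool z 0.0 half-turn alt -20.94
```

View pics/ws3.png

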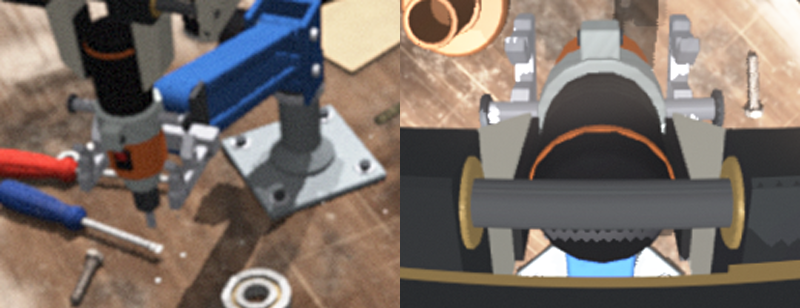

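The driver is now over the fork. In the wrist crop the prongs at x≈518 and 683 and the pin heads at 487 and 717 share the same centre, and in the scene crop the pins hover over the slots.

```bash
python3 - <<'E'
from h import *
np.set_printoptions(precision=4,suppress=True)
a=-2.366;u=np.array([np.cos(a),np.sin(a)]);v=np.array([-u[1],u[0]])
def rep(n,P):
    U=P[...,:2]@u;V=P[...,:2]@v;z=P[...,2]
    for s,lo,hi in ((0,.02,.040),(1,.088,.112)):
        for nm,z0,z1 in (("horn",.268,.286),("pin",.292,.312)):
            m=(V>lo)&(V<hi)&(z>z0)&(z<z1)&(U>-.575)&(U<-.5)
            if m.sum()>5: print(n,s,nm,m.sum(),"U",np.percentile(U[m],[2,50,98]),"V",np.percentile(V[m],[2,50,98]),"zmax",np.percentile(z[m],98)); print(np.histogram(U[m],np.arange(-.57,-.51,.003))[0])
W=load("w3.npz");K=W["K"];vv,uu=np.mgrid[:480,:640]
qx,qy=uu-K[0,2],vv-K[1,2];r=np.hypot(qx,qy)+1e-9;th=r/K[0,0];Z=W["z_map"];t=np.tan(np.minimum(th,1.4))
c=np.stack([Z*t*qx/r,Z*t*qy/r,Z],-1);P=(c-W["t"])@W["R"];P[Z<=0]=np.nan
rep("W",P);rep("S",cloud(load("s3.npz")))
E
```

```text
W 0 horn 279 U [-0.5479 -0.5268 -0.521 ] V [0.0258 0.0299 0.0336] zmax 0.28088935942075915
[ 0  0  0  0  0  0  0 40  0  0  0 10 30 37 56 81 25  0  0]
W 0 pin 533 U [-0.5441 -0.5384 -0.5339] V [0.0207 0.0273 0.0395] zmax 0.30895075199181465
[  0   0   0   0   0   0   0   1  29 130 230 129  14   0   0   0   0   0
   0]
W 1 horn 292 U [-0.5484 -0.5265 -0.5204] V [0.0931 0.0967 0.1009] zmax 0.28091590818251794
[ 0  0  0  0  0  0  0 53  2  0  0  2 23 40 46 80 46  0  0]
W 1 pin 450 U [-0.5443 -0.5393 -0.5356] V [0.0885 0.0996 0.1059] zmax 0.30878378914780563
[  0   0   0   0   0   0   0   1  39 137 237  36   0   0   0   0   0   0
   0]
S 0 horn 74 U [-0.5548 -0.528  -0.5217] V [0.0238 0.0281 0.033 ] zmax 0.28098293561151927
[ 0  0  0  0  1  8 13  5  1  0  0  0  2  7 12 21  4  0  0]
S 0 pin 89 U [-0.5454 -0.5385 -0.5341] V [0.0204 0.026  0.0368] zmax 0.3098544270204077
[ 0  0  0  0  0  0  0  1  5 17 48 17  1  0  0  0  0  0  0]
S 1 horn 111 U [-0.5564 -0.5492 -0.521 ] V [0.0924 0.0973 0.1005] zmax 0.28112904354476614
[ 0  0  0  1 13 25 17  9  1  0  0  0  2  3 14 20  6  0  0]
S 1 pin 96 U [-0.5485 -0.5399 -0.5363] V [0.0889 0.1    0.1057] zmax 0.30915854124193537
[ 0  0  0  0  0  0  1  5 15 26 40  9  0  0  0  0  0  0  0]
```

Call:
arm_command(
  dp=[
    [-0.02,0,0.12],
    [0,0,0.12],
    [0,0,0.12],
    [0,0,0.12],
    [0,0,0.12],
    [0,0,0.12],
    [0,0,0.12],
    [0,0,0.12],
    [0,0,0.12],
    [0,0,0.12],
  ],
  angular=[
    [0,0,0],
    [0,0,0],
    [0,0,0],
    [0,0,0],
    [0,0,0],
    [0,0,0],
    [0,0,0],
    [0,0,0],
    [0,0,0],
    [0,0,0],
  ],
  claw=[0.3,0.3,0.3,0.3,0.3,0.3,0.3,0.3,0.3,0.3],
)

```text
clock: 12.3
position: [0.431, 0.3343, 0.304]
ee_rot: [-1.187, 2.909, -0.0]
force: [-0.5, -0.4, -4.0]
width: 0.408
gripper_force: 30.0
```

Call:
arm_command(
  dp=[
    [0,0,0.08],
    [0,0,0.08],
    [0,0,0.08],
    [0,0,0.08],
    [0,0,0.08],
  ],
  angular=[
    [0,0,0],
    [0,0,0],
    [0,0,0],
    [0,0,0],
    [0,0,0],
  ],
  claw=[0.3,0.3,0.3,0.3,0.3],
)

```text
clock: 12.8
position: [0.43, 0.3331, 0.2938]
ee_rot: [1.186, -2.906, 0.003]
force: [-5.7, -6.8, 0.6]
width: 0.407
gripper_force: 30.0
```

```bash
cat >> h.py <<'E'
A=-2.366;u=np.array([np.cos(A),np.sin(A)]);v=np.array([-u[1],u[0]])
def wcloud(W):
    K=W["K"];vv,uu=np.mgrid[:480,:640]
    qx,qy=uu-K[0,2],vv-K[1,2];r=np.hypot(qx,qy)+1e-9;Z=W["z_map"];t=np.tan(np.minimum(r/K[0,0],1.4))
    P=(np.stack([Z*t*qx/r,Z*t*qy/r,Z],-1)-W["t"])@W["R"];P[Z<=0]=np.nan;return P
def fit():
    "front horn tops and pin tops as the wrist sees them; seat z = horn top - .022"
    from cell import arm
    np.set_printoptions(precision=4,suppress=True)
    go((.431,.333,.29),2.346)
    W=arm.get_image("wrist");P=wcloud(W);p=arm.observe()["position"];U=P[...,:2]@u-p[:2]@u;V=P[...,:2]@v-p[:2]@v;z=P[...,2]-p[2]
    print("tcp U,V",p[:2]@u,p[:2]@v)
    for s in (-1,1):
        hd=(s*V>.0395)&(s*V<.047)&(abs(U)<.012)&(abs(z+.031)<.02)
        ho=(s*V>.029)&(s*V<.0375)&(U>.008)&(U<.027)&(z>-.06)
        for n,m in(("head",hd),("fronthorn",ho)):
            if m.sum()>5: print(s,n,m.sum(),"dU",np.percentile(U[m],[3,50,97]),"dV",np.percentile(V[m],[3,97]),"dz",np.percentile(z[m],[50,97]))
    return W
E
python3 -c "
from h import *
fit()"
```

```text
t 12.8 pos [0.43   0.3331 0.2938] units [-0.03 -0.03  0.15] yang 2.346 tilt [-0.002 -0.003 -1.   ] F [-5.66 -6.83  0.62] w 0.407 gf 30.0 j [ 0.01  0.47 -1.12  1.61  0.43  1.34  1.18]
turn units about tool z -0.0 half-turn alt 20.94
tcp U,V -0.5399714732957319 0.06336339120408124
-1 head 127 dU [-0.004   0.0035  0.008 ] dV [-0.0422 -0.0395] dz [-0.0262 -0.0245]
-1 fronthorn 3869 dU [0.0113 0.0235 0.0265] dV [-0.0372 -0.0293] dz [0.0992 0.1087]
1 head 176 dU [-0.0034  0.0024  0.0065] dV [0.0396 0.0434] dz [-0.0272 -0.0243]
1 fronthorn 5417 dU [0.0114 0.0243 0.0264] dV [0.0293 0.0372] dz [0.106  0.1196]
```

Call:
arm_command(
  dp=[
    [0.04,0,0],
    [0.03,0,0],
    [0,0,0],
  ],
  angular=[
    [0,0,0],
    [0,0,0],
    [0,0,0],
  ],
  claw=[0.3,0.3,0.3],
)

```text
clock: 13.15
position: [0.4295, 0.3327, 0.2942]
ee_rot: [1.187, -2.908, 0.001]
force: [-2.9, -3.7, -1.9]
width: 0.406
gripper_force: 30.0
```

```bash
python3 - <<'E'
from h import *
from cell import arm
fit()
W=load("w3.npz")
S=arm.get_image("scene");P=cloud(S);U=P[...,:2]@u;V=P[...,:2]@v;z=P[...,2]
for s,lo,hi in ((0,.02,.040),(1,.092,.104)):
    m=(V>lo)&(V<hi)&(z>.255)&(z<.29)&(U>-.57)&(U<-.5)&(S["frame"].min(-1)>40); print(s,m.sum(),"U",np.percentile(U[m],[2,98]),"ztop",np.percentile(z[m],[90,98]))
    for b in np.arange(-.565,-.515,.005):
        k=m&(U>=b)&(U<b+.005)
        if k.sum()>2: print(round(b,3),k.sum(),np.percentile(z[k],95).round(4),end="; ")
    print()
m=(V>.035)&(V<.09)&(z>.25)&(z<.3)&(U>-.6)&(U<-.575); print("crossbar z",np.percentile(z[m],[50,95]))
E
```

```text
t 13.15 pos [0.4295 0.3327 0.2942] units [-0.05 -0.03  0.17] yang 2.346 tilt [-0.    -0.001 -1.   ] F [-2.91 -3.71 -1.92] w 0.406 gf 30.0 j [ 0.02  0.47 -1.12  1.61  0.43  1.34  1.18]
turn units about tool z -0.0 half-turn alt 20.94
tcp U,V -0.5396787093220627 0.06313483459172275
-1 head 117 dU [-0.003   0.0037  0.0081] dV [-0.0421 -0.0396] dz [-0.0263 -0.0246]
-1 fronthorn 3724 dU [0.0116 0.0236 0.0268] dV [-0.0372 -0.0293] dz [0.0988 0.1082]
1 head 167 dU [-0.003   0.0023  0.0061] dV [0.0397 0.0433] dz [-0.0279 -0.0247]
1 fronthorn 5313 dU [0.0117 0.0248 0.0267] dV [0.0293 0.0372] dz [0.1059 0.1192]
0 206 U [-0.553 -0.519] ztop [0.2713 0.2729]
-0.555 19 0.2719; -0.55 29 0.2687; -0.545 11 0.269; -0.54 57 0.2695; -0.535 11 0.2673; -0.53 17 0.2676; -0.525 51 0.2735; -0.52 10 0.2729; 
1 187 U [-0.5555 -0.5191] ztop [0.2723 0.2735]
-0.56 3 0.2707; -0.555 32 0.2735; -0.55 26 0.2685; -0.545 10 0.2689; -0.54 32 0.2679; -0.535 6 0.2654; -0.53 14 0.2654; -0.525 52 0.2733; -0.52 11 0.2729; 
crossbar z [0.2645 0.2783]
```

The fork's horn tops are at 0.273 (they were at 0.281), while the pins are at 0.2625. So the pins are caught on the rear flare and the arm has sunk 8 mm. I'll lift slowly, shift outward and retry.

Call:
arm_command(
  dp=[
    [-0.02,0,-0.08],
    [-0.02,0,-0.08],
    [-0.02,0,-0.08],
    [0,0,-0.08],
    [0,0,-0.08],
    [0,0,-0.08],
    [0,0,-0.08],
    [0,0,-0.08],
    [0,0,-0.08],
    [0,0,-0.08],
  ],
  angular=[
    [0,0,0],
    [0,0,0],
    [0,0,0],
    [0,0,0],
    [0,0,0],
    [0,0,0],
    [0,0,0],
    [0,0,0],
    [0,0,0],
    [0,0,0],
  ],
  claw=[0.3,0.3,0.3,0.3,0.3,0.3,0.3,0.3,0.3,0.3],
)

```text
clock: 14.25
position: [0.4308, 0.3342, 0.3144]
ee_rot: [-1.187, 2.909, 0.0]
force: [0.4, -0.1, -5.8]
width: 0.411
gripper_force: 30.0
```

```bash
cat >> h.py <<'E'
def scan(k=""):
    from cell import arm
    for n in ("scene","wrist"):
        d=arm.get_image(n);P=cloud(d) if n=="scene" else wcloud(d);U=P[...,:2]@u;V=P[...,:2]@v;z=P[...,2]
        p=arm.observe()["position"];pu=p[:2]@u
        for s,lo,hi in ((0,.026,.033),(1,.094,.102)):
            m=(V>lo)&(V<hi)&(z<p[2]-.008)&(z>p[2]-.07)&(abs(U-pu)<.035)
            print(n,s,m.sum(),[(round(b-pu,3),*np.percentile(z[m&(U>=b)&(U<b+.003)]-p[2],[20,95]).round(4)) for b in np.arange(pu-.03,pu+.03,.003) if (m&(U>=b)&(U<b+.003)).sum()>2])
        np.savez(n+k+".npz",**d)
E
python3 -c "
from h import *
go((.431,.333,.29),2.346); scan('4')"
```

```text
t 14.25 pos [0.4308 0.3342 0.3144] units [ 0.03 -0.04  0.97] yang 2.346 tilt [ 0.  0. -1.] F [ 0.4  -0.11 -5.82] w 0.411 gf 30.0 j [ 0.02  0.46 -1.13  1.57  0.42  1.38  1.2 ]
turn units about tool z -0.0 half-turn alt 20.94
scene 0 260 [(np.float64(-0.015), np.float64(-0.0367), np.float64(-0.0335)), (np.float64(-0.009), np.float64(-0.0585), np.float64(-0.0453)), (np.float64(-0.006), np.float64(-0.0609), np.float64(-0.0472)), (np.float64(-0.003), np.float64(-0.0638), np.float64(-0.0279)), (np.float64(0.0), np.float64(-0.0635), np.float64(-0.0276)), (np.float64(0.003), np.float64(-0.0615), np.float64(-0.0282)), (np.float64(0.006), np.float64(-0.0652), np.float64(-0.0493)), (np.float64(0.009), np.float64(-0.0665), np.float64(-0.0431)), (np.float64(0.012), np.float64(-0.0605), np.float64(-0.0386)), (np.float64(0.015), np.float64(-0.0601), np.float64(-0.0354)), (np.float64(0.018), np.float64(-0.0606), np.float64(-0.0348)), (np.float64(0.021), np.float64(-0.067), np.float64(-0.0583))]
scene 1 378 [(np.float64(-0.03), np.float64(-0.0645), np.float64(-0.0574)), (np.float64(-0.027), np.float6
[... 1621 characters left out ...]
p.float64(0.021), np.float64(-0.0661), np.float64(-0.051))]
wrist 1 766 [(np.float64(-0.006), np.float64(-0.0595), np.float64(-0.0532)), (np.float64(-0.003), np.float64(-0.0595), np.float64(-0.0274)), (np.float64(0.0), np.float64(-0.0591), np.float64(-0.0277)), (np.float64(0.003), np.float64(-0.0329), np.float64(-0.0301)), (np.float64(0.006), np.float64(-0.0465), np.float64(-0.0451)), (np.float64(0.009), np.float64(-0.044), np.float64(-0.0406)), (np.float64(0.012), np.float64(-0.0397), np.float64(-0.0363)), (np.float64(0.015), np.float64(-0.036), np.float64(-0.0335)), (np.float64(0.018), np.float64(-0.0577), np.float64(-0.0346)), (np.float64(0.021), np.float64(-0.0639), np.float64(-0.0366))]
```

Call:
arm_command(
  dp=[
    [0.05,0,0.05],
    [0,0,0.06],
    [0,0,0.06],
    [0,0,0.06],
    [0,0,0.06],
    [0,0,0.06],
    [0,0,0.06],
    [0,0,0.06],
    [0,0,0.06],
  ],
  angular=[
    [0,0,0],
    [0,0,0],
    [0,0,0],
    [0,0,0],
    [0,0,0],
    [0,0,0],
    [0,0,0],
    [0,0,0],
    [0,0,0],
  ],
  claw=[0.3,0.3,0.3,0.3,0.3,0.3,0.3,0.3,0.3],
)

```text
clock: 15.25
position: [0.4299, 0.3333, 0.3008]
ee_rot: [-1.187, 2.909, -0.0]
force: [0.6, 0.2, -4.0]
width: 0.407
gripper_force: 30.0
```

Call:
arm_command(
  dp=[
    [0,0,0.06],
    [0,0,0.06],
    [0,0,0.06],
  ],
  angular=[
    [0,0,0],
    [0,0,0],
    [0,0,0],
  ],
  claw=[0.3,0.3,0.3],
)

```text
clock: 15.55
position: [0.4299, 0.3333, 0.2963]
ee_rot: [1.187, -2.909, 0.0]
force: [-0.3, 0.5, -4.6]
width: 0.411
gripper_force: 30.0
```

Call:
arm_command(
  dp=[
    [0,0,0.06],
    [0,0,0.06],
    [0,0,0.06],
  ],
  angular=[
    [0,0,0],
    [0,0,0],
    [0,0,0],
  ],
  claw=[0.3,0.3,0.3],
)

```text
clock: 15.85
position: [0.4299, 0.3333, 0.2918]
ee_rot: [-1.187, 2.909, -0.0]
force: [-0.5, -0.3, -3.9]
width: 0.41
gripper_force: 30.0
```

```bash
python3 -c "
from h import *
go((.431,.333,.29),2.346); scan('5')" | sed 's/np.float64//g'
```

```text
t 15.85 pos [0.4299 0.3333 0.2918] units [-0.02 -0.04  0.07] yang 2.346 tilt [ 0.  0. -1.] F [-0.52 -0.31 -3.88] w 0.41 gf 30.0 j [ 0.02  0.47 -1.12  1.61  0.43  1.33  1.18]
turn units about tool z -0.0 half-turn alt 20.94
scene 0 258 [((-0.012), (-0.0303), (-0.019)), ((-0.009), (-0.0292), (-0.0211)), ((-0.006), (-0.0449), (-0.0231)), ((-0.003), (-0.0458), (-0.0272)), ((0.0), (-0.044), (-0.0263)), ((0.003), (-0.0442), (-0.0258)), ((0.006), (-0.0403), (-0.0248)), ((0.009), (-0.0393), (-0.0185)), ((0.012), (-0.0386), (-0.0139)), ((0.015), (-0.0356), (-0.0109)), ((0.018), (-0.0461), (-0.0137)), ((0.021), (-0.0459), (-0.0382))]
scene 1 379 [((-0.03), (-0.0448), (-0.0353)), ((-0.027), (-0.0418), (-0.0363)), ((-0.024), (-0.0464), (-0.035)), ((-0.021), (-0.0429), (-0.0179)), ((-0.018), (-0.0331), (-0.0113)), ((-0.015), (-0.0257), (-0.0109)), ((-0.012), (-0.0263), (-0.0154)), ((-0.009), (-0.0275), (-0.0204)), ((-0.006), (-0.046), (-0.0245)), ((-0.003), (-0.046), (-0.0268)), ((0.0), (-0.0394), (-0.0276)), ((0.003), (-0.0471), (-0.0298)), ((0.006), (-0.0436), (-0.0226)), ((0.009), (-0.0408), (-0.0209)), ((0.012), (-0.0378), (-0.0146)), ((0.015), (-0.0358), (-0.0104)), ((0.018), (-0.0446), (-0.0118)), ((0.021), (-0.0464), (-0.0353))]
wrist 0 730 [((-0.003), (-0.0295), (-0.0275)), ((0.0), (-0.0291), (-0.0276)), ((0.003), (-0.0318), (-0.0239)), ((0.006), (-0.0231), (-0.0203)), ((0.009), (-0.0191), (-0.0151)), ((0.012), (-0.025), (-0.011)), ((0.015), (-0.0327), (-0.0113)), ((0.018), (-0.0369), (-0.0124)), ((0.021), (-0.0469), (-0.0361))]
wrist 1 706 [((-0.003), (-0.0291), (-0.0274)), ((0.0), (-0.03), (-0.0279)), ((0.003), (-0.0325), (-0.0237)), ((0.006), (-0.0234), (-0.0204)), ((0.009), (-0.0189), (-0.0161)), ((0.012), (-0.0147), (-0.0112)), ((0.015), (-0.0312), (-0.0111)), ((0.018), (-0.0366), (-0.0126)), ((0.021), (-0.0457), (-0.0358))]
```

Call:
arm_command(
  dp=[
    [0,0,0.06],
    [0.02,0,0.08],
    [0.03,0,0.08],
    [0.03,0,0.08],
    [0.03,0,0.08],
  ],
  angular=[
    [0,0,0],
    [0,0,0],
    [0,0,0],
    [0,0,0],
    [0,0,0],
  ],
  claw=[0.3,0.3,0.3,0.3,0.3],
)

```text
clock: 16.45
position: [0.4278, 0.3313, 0.2823]
ee_rot: [-1.187, 2.909, -0.0]
force: [-1.2, -0.4, -2.3]
width: 0.41
gripper_force: 30.0
```

```bash
cat >> h.py <<'E'
def seat():
    "fork horn profile and pins by wrist camera, relative to TCP"
    from cell import arm
    go((.431,.333,.29),2.346)
    p=arm.observe()["position"];print("tcp UV",(p[:2]@u).round(4),(p[:2]@v).round(4))
    for n in ("scene","wrist"):
        d=arm.get_image(n);P=cloud(d) if n=="scene" else wcloud(d);U=P[...,:2]@u-p[:2]@u;V=P[...,:2]@v-p[:2]@v;z=P[...,2]-p[2]
        for s in (-1,1):
            m=(s*V>.0305)&(s*V<.0375)&(z<0.0)&(z>-.05)
            if n=="scene":
                k=m&(U>-.025)&(U<-.008)
                if k.sum()>3: t=np.percentile(z[k],96);print(n,s,"rear horn top",t.round(4),"at",np.median(U[k&(z>t-.003)]).round(4))
            k=m&(U>.008)&(U<.022);t=np.percentile(z[k],96);print(n,s,"front horn top",t.round(4),"at",np.median(U[k&(z>t-.003)]).round(4))
            k=m&(abs(U)<.002);print("   pin top",np.percentile(z[k],[50,90]).round(4))
E
python3 -c "
from h import *
seat()"
```

```text
t 16.45 pos [0.4278 0.3313 0.2823] units [-0.14 -0.04 -0.31] yang 2.346 tilt [ 0. -0. -1.] F [-1.25 -0.41 -2.29] w 0.41 gf 30.0 j [ 0.02  0.47 -1.12  1.63  0.44  1.31  1.18]
turn units about tool z -0.0 half-turn alt 20.94
tcp UV -0.5374 0.063
scene -1 rear horn top -0.0194 at -0.0105
scene -1 front horn top -0.0116 at 0.0181
   pin top [-0.0323 -0.028 ]
scene 1 rear horn top -0.011 at -0.0135
scene 1 front horn top -0.0114 at 0.0175
   pin top [-0.0299 -0.0277]
wrist -1 front horn top -0.0109 at 0.0173
   pin top [-0.0288 -0.0279]
wrist 1 front horn top -0.0112 at 0.0177
   pin top [-0.0286 -0.0279]
```

Call:
arm_command(
  dp=[
    [0.05,0,0.04],
    [0.04,0,0.08],
    [0.03,0,0.08],
    [0.02,0,0.08],
    [0.03,0,0.08],
    [0.02,0,0.08],
    [0.02,0,0.08],
    [0.02,0,0.08],
    [0,0,0],
  ],
  angular=[
    [0,0,0],
    [0,0,0],
    [0,0,0],
    [0,0,0],
    [0,0,0],
    [0,0,0],
    [0,0,0],
    [0,0,0],
    [0,0,0],
  ],
  claw=[0.3,0.3,0.3,0.3,0.3,0.3,0.3,0.3,0.3],
)

```text
clock: 17.45
position: [0.4237, 0.3272, 0.2672]
ee_rot: [1.187, -2.908, 0.0]
force: [1.4, 1.9, -2.5]
width: 0.407
gripper_force: 30.0
```

```bash
python3 -c "
from h import *
seat()"
```

```text
t 17.45 pos [0.4237 0.3272 0.2672] units [-0.37 -0.04 -0.91] yang 2.346 tilt [-0. -0. -1.] F [ 1.36  1.93 -2.46] w 0.407 gf 30.0 j [ 0.03  0.47 -1.12  1.67  0.44  1.28  1.17]
turn units about tool z -0.0 half-turn alt 20.94
tcp UV -0.5316 0.063
scene -1 rear horn top -0.0189 at -0.0099
scene -1 front horn top -0.0111 at 0.0156
   pin top [-0.038  -0.0277]
scene 1 rear horn top -0.0109 at -0.0151
scene 1 front horn top -0.011 at 0.016
   pin top [-0.0295 -0.0271]
wrist -1 front horn top -0.0108 at 0.0162
   pin top [-0.0283 -0.0276]
wrist 1 front horn top -0.0107 at 0.0166
   pin top [-0.0284 -0.0273]
```

Call:
arm_command(
  dp=[
    [0,0,0.06],
    [0.01,0,0.08],
    [0.01,0,0.08],
    [0.02,0,0.08],
    [0.02,0,0.08],
    [0.01,0,0.08],
    [0.02,0,0.08],
    [0.01,0,0.06],
    [0,0,0],
    [0,0,0],
  ],
  angular=[
    [0,0,0],
    [0,0,0],
    [0,0,0],
    [0,0,0],
    [0,0,0],
    [0,0,0],
    [0,0,0],
    [0,0,0],
    [0,0,0],
    [0,0,0],
  ],
  claw=[0.3,0.3,0.3,0.3,0.3,0.3,0.3,0.3,0.3,0.3],
)

```text
clock: 18.55
position: [0.4221, 0.3256, 0.2525]
ee_rot: [1.187, -2.909, 0.0]
force: [-1.6, -2.1, -0.2]
width: 0.408
gripper_force: 30.0
```

```bash
python3 -c "
from h import *
seat()"
```

```text
t 18.55 pos [0.4221 0.3256 0.2525] units [-0.46 -0.04 -1.5 ] yang 2.346 tilt [-0. -0. -1.] F [-1.57 -2.15 -0.19] w 0.408 gf 30.0 j [ 0.02  0.48 -1.11  1.7   0.45  1.25  1.16]
turn units about tool z -0.0 half-turn alt 20.94
tcp UV -0.5293 0.0631
scene -1 rear horn top -0.0198 at -0.0091
scene -1 front horn top -0.0107 at 0.0175
   pin top [-0.0348 -0.0276]
scene 1 rear horn top -0.0108 at -0.014
scene 1 front horn top -0.0109 at 0.0178
   pin top [-0.0286 -0.0268]
wrist -1 front horn top -0.0108 at 0.0174
   pin top [-0.0284 -0.0276]
wrist 1 front horn top -0.0107 at 0.0178
   pin top [-0.0282 -0.0275]
```

Call:
arm_command(
  dp=[
    [0.04,0,0],
    [0,0,0],
    [0,0,0],
  ],
  angular=[
    [0,0,0],
    [0,0,0],
    [0,0,0],
  ],
  claw=[0.3,0.3,0.3],
)

```text
clock: 18.95
position: [0.4217, 0.3253, 0.2527]
ee_rot: [-1.187, 2.908, 0.001]
force: [0.6, 0.0, -0.6]
width: 0.408
gripper_force: 30.0
```

```bash
cat >> h.py <<'E'
def force(n=8):
    from cell import arm
    F=[]
    for _ in range(n): arm.get_image("wrist");F.append(arm.observe()["force"])
    F=np.array(F);print("F mean",F.mean(0).round(2),"sd",F.std(0).round(2),"out",(F.mean(0)[:2]@u).round(2))
E
python3 -c "
from h import *
force();seat()"
```

```text
F mean [ 1.07  1.12 -1.17] sd [0.55 0.61 0.56] out -1.55
t 19.35 pos [0.4215 0.3251 0.2526] units [-0.49 -0.04 -1.5 ] yang 2.346 tilt [ 0.     0.001 -1.   ] F [ 1.13  2.29 -2.26] w 0.41 gf 30.0 j [ 0.03  0.48 -1.11  1.7   0.45  1.25  1.16]
turn units about tool z -0.0 half-turn alt 20.94
tcp UV -0.5286 0.063
scene -1 rear horn top -0.0199 at -0.0098
scene -1 front horn top -0.0116 at 0.0157
   pin top [-0.0389 -0.0283]
scene 1 rear horn top -0.011 at -0.0151
scene 1 front horn top -0.0114 at 0.0169
   pin top [-0.0322 -0.0275]
wrist -1 front horn top -0.0107 at 0.0168
   pin top [-0.0283 -0.0274]
wrist 1 front horn top -0.0108 at 0.0172
   pin top [-0.0287 -0.0278]
```

Call:
arm_command(
  dp=[
    [0,0,0.06],
    [0.01,0,0.06],
    [0.01,0,0.06],
    [0.01,0,0.06],
    [0.01,0,0.06],
    [0.01,0,0.06],
    [0,0,0.04],
    [0,0,0],
  ],
  angular=[
    [0,0,0],
    [0,0,0],
    [0,0,0],
    [0,0,0],
    [0,0,0],
    [0,0,0],
    [0,0,0],
    [0,0,0],
  ],
  claw=[0.3,0.3,0.3,0.3,0.3,0.3,0.3,0.3],
)

```text
clock: 20.25
position: [0.4203, 0.3238, 0.2422]
ee_rot: [1.187, -2.908, 0.0]
force: [0.5, 0.8, -0.1]
width: 0.407
gripper_force: 30.0
```

```bash
python3 -c "
from h import *
force(10);seat()"
```

```text
F mean [ 0.01 -0.02 -0.49] sd [0.42 0.25 0.71] out 0.01
t 20.75 pos [0.4203 0.3239 0.2424] units [-0.56 -0.04 -1.9 ] yang 2.346 tilt [-0. -0. -1.] F [-0.62 -0.21  1.39] w 0.408 gf 30.0 j [ 0.02  0.49 -1.11  1.72  0.46  1.23  1.15]
turn units about tool z -0.0 half-turn alt 20.94
tcp UV -0.5269 0.063
scene -1 rear horn top -0.0187 at -0.0086
scene -1 front horn top -0.0115 at 0.0169
   pin top [-0.0374 -0.0282]
scene 1 rear horn top -0.0105 at -0.0146
scene 1 front horn top -0.0111 at 0.017
   pin top [-0.0318 -0.0273]
wrist -1 front horn top -0.0105 at 0.0168
   pin top [-0.0284 -0.0275]
wrist 1 front horn top -0.0106 at 0.0172
   pin top [-0.0282 -0.0276]
```

Call:
arm_command(
  dp=[
    [0.01,0,0.05],
    [0.01,0,0.05],
    [0.01,0,0.05],
    [0.01,0,0.05],
    [0.01,0,0.05],
    [0,0,0.05],
    [0,0,0],
    [0,0,0],
  ],
  angular=[
    [0,0,0],
    [0,0,0],
    [0,0,0],
    [0,0,0],
    [0,0,0],
    [0,0,0],
    [0,0,0],
    [0,0,0],
  ],
  claw=[0.3,0.3,0.3,0.3,0.3,0.3,0.3,0.3],
)

```text
clock: 21.65
position: [0.4195, 0.3231, 0.2349]
ee_rot: [1.187, -2.909, 0.0]
force: [-0.9, -0.6, 1.0]
width: 0.409
gripper_force: 30.0
```

```bash
python3 -c "
from h import *
force(20);seat()"
```

```text
F mean [-0.49 -0.46  0.  ] sd [0.49 0.42 0.55] out 0.67
t 22.65 pos [0.4195 0.3231 0.2349] units [-0.6  -0.04 -2.2 ] yang 2.346 tilt [-0. -0. -1.] F [-0.31 -0.12  0.06] w 0.408 gf 30.0 j [ 0.02  0.49 -1.1   1.73  0.47  1.21  1.14]
turn units about tool z -0.0 half-turn alt 20.94
tcp UV -0.5258 0.063
scene -1 rear horn top -0.0199 at -0.0098
scene -1 front horn top -0.0118 at 0.0163
   pin top [-0.0337 -0.0268]
scene 1 rear horn top -0.0107 at -0.0143
scene 1 front horn top -0.0113 at 0.0171
   pin top [-0.0295 -0.0269]
wrist -1 front horn top -0.0107 at 0.0169
   pin top [-0.0283 -0.0276]
wrist 1 front horn top -0.0107 at 0.0174
   pin top [-0.0282 -0.0275]
```

Call:
arm_command(
  dp=[
    [0.02,0,0],
    [0,0,0],
    [0,0,0],
    [0,0,0],
  ],
  angular=[
    [0,0,0],
    [0,0,0],
    [0,0,0],
    [0,0,0],
  ],
  claw=[0.38,0.38,0.38,0.38],
  force=3,
)

```text
clock: 23.15
position: [0.4193, 0.3229, 0.2351]
ee_rot: [-1.187, 2.908, 0.0]
force: [0.3, 0.5, 0.7]
width: 0.417
gripper_force: 3.0
```

```bash
python3 -c "
from h import *
force(16);seat()"
```

```text
F mean [0.62 0.72 0.11] sd [0.43 0.5  0.65] out -0.95
t 23.95 pos [0.4192 0.3228 0.2349] units [-0.62 -0.04 -2.2 ] yang 2.346 tilt [-0. -0. -1.] F [0.89 0.6  0.2 ] w 0.413 gf 3.0 j [ 0.02  0.49 -1.1   1.73  0.47  1.21  1.14]
turn units about tool z -0.0 half-turn alt 20.94
tcp UV -0.5253 0.063
scene -1 rear horn top -0.0204 at -0.0093
scene -1 front horn top -0.0116 at 0.0154
   pin top [-0.0309 -0.028 ]
scene 1 rear horn top -0.0107 at -0.0148
scene 1 front horn top -0.0112 at 0.0167
   pin top [-0.0318 -0.0266]
wrist -1 front horn top -0.0106 at 0.0164
   pin top [-0.0282 -0.0278]
wrist 1 front horn top -0.0106 at 0.0168
   pin top [-0.0285 -0.0277]
```

Call:
arm_command(
  dp=[
    [-0.01,0,0],
    [0,0,0],
    [0,0,0],
    [0,0,0],
    [0,0,0],
    [0,0,0],
    [0,0,0],
    [0,0,0],
    [0,0,0],
    [0,0,0],
  ],
  angular=[
    [0,0,0],
    [0,0,0],
    [0,0,0],
    [0,0,0],
    [0,0,0],
    [0,0,0],
    [0,0,0],
    [0,0,0],
    [0,0,0],
    [0,0,0],
  ],
  claw=[0.4,0.42,0.43,0.44,0.46,0.48,0.52,0.56,0.6,0.6],
)

```text
clock: 25.05
position: [0.4193, 0.323, 0.2349]
ee_rot: [1.187, -2.909, 0.0]
force: [0.0, 0.2, -0.1]
width: 0.599
gripper_force: 0.0
```

```bash
python3 -c "
from h import *
force(6);seat()"
```

```text
F mean [-0.04 -0.35  0.01] sd [0.58 0.26 0.29] out 0.27
t 25.35 pos [0.4194 0.323  0.235 ] units [-0.61 -0.04 -2.2 ] yang 2.346 tilt [ 0. -0. -1.] F [-0.99 -0.58  0.29] w 0.598 gf 0.0 j [ 0.02  0.49 -1.1   1.73  0.47  1.21  1.14]
turn units about tool z -0.0 half-turn alt 20.94
tcp UV -0.5255 0.063
scene -1 rear horn top -0.0122 at -0.0127
scene -1 front horn top -0.0113 at 0.0164
   pin top [-0.0382 -0.0284]
scene 1 rear horn top -0.0115 at -0.0144
scene 1 front horn top -0.0116 at 0.0172
   pin top [-0.0301 -0.0277]
wrist -1 front horn top -0.0108 at 0.0166
   pin top [-0.0285 -0.0277]
wrist 1 front horn top -0.0105 at 0.0171
   pin top [-0.0286 -0.0279]
```

Call:
arm_command(
  dp=[
    [0,0,-0.2],
    [0,0,-0.3],
    [0,0,-0.4],
    [0,0,-0.6],
    [0,0,-0.6],
    [0,0,-0.6],
    [0,0,-0.6],
    [0,0,-0.6],
    [0,0,-0.6],
    [0,0,-0.5],
  ],
  angular=[
    [0,0,0],
    [0,0,0],
    [0,0,0],
    [0,0,0],
    [0,0,0],
    [0,0,0],
    [0,0,0],
    [0,0,0],
    [0,0,0],
    [0,0,0],
  ],
  claw=[0.6,0.6,0.6,0.6,0.6,0.6,0.6,0.6,0.6,0.6],
)

```text
clock: 26.45
position: [0.4194, 0.3232, 0.3616]
ee_rot: [-1.187, 2.908, 0.0]
force: [0.6, 0.2, 0.5]
width: 0.603
gripper_force: 0.0
```

Call:
arm_command(
  dp=[
    [0,0,-0.3],
    [0,0,0],
    [0,0,0],
    [0,0,0],
    [0,0,0],
    [0,0,0],
    [0,0,0],
    [0,0,0],
    [0,0,0],
    [0,0,0],
  ],
  angular=[
    [0,0,0],
    [0,0,0],
    [0,0,0],
    [0,0,0],
    [0,0,0],
    [0,0,0],
    [0,0,0],
    [0,0,0],
    [0,0,0],
    [0,0,0],
  ],
  claw=[0.6,0.6,0.6,0.6,0.6,0.6,0.6,0.6,0.6,0.6],
)

```text
clock: 27.45
position: [0.4194, 0.323, 0.3675]
ee_rot: [-1.187, 2.909, -0.0]
force: [0.9, -0.4, 0.7]
width: 0.599
gripper_force: 0.0
```

```bash
python3 - <<'E'
from h import *
from cell import arm
go((.431,.333,.29),2.346)
S=arm.get_image("scene");W=arm.get_image("wrist")
s=cv2.resize(S["frame"][120:290,130:348],(400,312),interpolation=2)
w=cv2.resize(W["frame"][150:400,160:480],(400,312),interpolation=2)
cv2.imwrite("pics/end.png",np.hstack([s,w])[:,:,::-1])
E
```

```text
t 27.45 pos [0.4194 0.323  0.3675] units [-0.61 -0.04  3.1 ] yang 2.346 tilt [ 0. -0. -1.] F [ 0.9  -0.42  0.7 ] w 0.599 gf 0.0 j [ 0.06  0.4  -1.15  1.51  0.36  1.47  1.24]
turn units about tool z -0.0 half-turn alt 20.94
```

View pics/end.png

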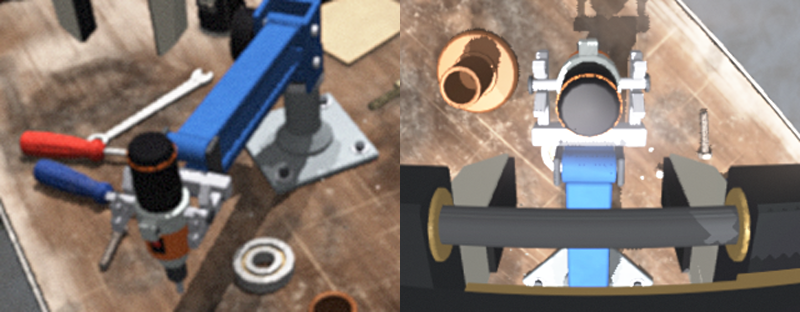

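The driver hangs upright and centred, with both pins in the fork's slots (wrist crop, about (590,90)). The gripper is well clear. Handing in.

```bash
python3 -c "
from cell import arm
print(arm.sign_off())"
```

```text
the job is handed in; nothing more can be done
None
```

The driver hangs upright in the fork with both pins home. The arm alone carries it, about 56 mm down, and it stayed put at the release. The job is handed in, but no verdict came back. On the first try the pins caught on the rear flare (about 10 N), so I lifted off and reseated them.

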